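# Centre the egg cup on its pedestal

### The job

The boiled egg has been served, but its egg cup stands off-centre on the little wooden pedestal and sticks out over the edge. Without grasping it, nudge the egg cup gently with the fingertips, low enough that it does not tip, until it stands in the middle of the pedestal. Do not pinch or lift the cup or touch the egg, keep cup and egg upright, and leave the pedestal and everything else where they are.

Things in the scene. Friction and masses are not known exactly. Their poses are not given: they have to be found in the camera images.
- pedestal: Turned wooden pedestal, round, 45 mm high, 0.45 kg, loose on the worktop; flat top disc 72 mm across and 9 mm thick, narrow stem, foot 68 mm across. Origin at the centre of its underside, z up; the middle of its top is 45 mm above the origin. Its yaw means nothing to the eye.
- egg_cup: White egg cup, 35 mm high, about 0.09 kg, loose on the pedestal, 15 to 23 mm off-centre in any direction. Foot: disc 48 mm across with upright edge 10 mm high (widest part); waist 28 mm, rim 47 mm across. Origin at the centre of its underside, z up. Pushed at the foot (fingertips under 10 mm above the pedestal's top) it slides at about 1 to 2 N; pushed at the rim it may tip.
- egg: Brown boiled egg, about 37 mm across and 46 mm high, 0.06 kg, standing loose in the egg cup with a little play. Origin at its lowest point, 13 mm above the underside of the cup; its top is about 59 mm above the top of the pedestal, which the gripper and the thicker upper fingers must clear.
- pepper_jar: Bystander: glass spice jar with black lid, 41 mm across, 105 mm high; origin at the centre of its underside.
- bean_tin: Bystander: food tin, 75 mm across, 58 mm high; origin at the centre of its underside.
- sill_jar: Bystander: small glass jar with cork lid, 56 mm across, 93 mm high; origin at the centre of its underside.
- blue_mug: Bystander: blue mug with a yellow band, 90 mm across, 120 mm with its handle, 97 mm high; origin under the centre of the whole.
- teaspoon: Bystander: teaspoon with blue handle lying flat, 138 mm long, 27 mm wide, 13 mm high; origin under its centre.
- lemon: Bystander: lemon, 71 x 53 x 51 mm; origin under its centre.
Things that resemble listed ones, but are neither listed nor needed, are in the scene too. What is shaped like the egg_cup but green or pink is not meant. There is more than one size of the pedestal; the job needs the larger.

How it is judged:
At the end, for the whole second after the job is handed in: The egg cup stands upright (within 0.05 rad) and still on the pedestal's top, its centre within 6 mm of the pedestal's centre, the egg still in it and upright within 0.3 rad, and the pedestal upright and within 12 mm of where it stood (horizontal distance between egg_cup and pedestal below 0.006 m and z of egg_cup in the frame of pedestal between 0.042 and 0.048 m and angle between egg_cup's own z axis and vertical below 0.05 rad and z of egg in the frame of egg_cup between 0.009 and 0.019 m and horizontal distance between egg and egg_cup below 0.008 m and angle between egg's own z axis and vertical below 0.3 rad and angle between pedestal's own z axis and vertical below 0.03 rad and distance of pedestal from where it was at the start of the episode below 0.012 m and linear speed of egg_cup below 0.01 m/s); the robot touches nothing.
It fails at once if the egg cup is lifted from the pedestal (z of egg_cup in the frame of pedestal above 0.054 m).
It fails at once if the egg cup tips (more than 0.3 rad) or falls (angle between egg_cup's own z axis and vertical above 0.3 rad or z of egg_cup in the frame of pedestal below 0.033 m).
It fails at once if the egg cup is pinched or pushed hard (more than 12 N) (contact force between the fingers and egg_cup above 12 N).
It fails at once if the egg is touched by the robot (contact force between any of the arm, the fingers and egg above 1 N).
It fails at once if the pedestal is pushed more than 15 mm, or a bystander more than 20 mm (distance of pedestal from where it was at the start of the episode above 0.015 m or distance of any of pepper_jar, bean_tin, sill_jar, blue_mug, teaspoon, lemon from where it was at the start of the episode above 0.02 m).
It also fails if it takes over 45 s, if anything falls off the work surface, if the arm or the gripper's body presses on something with over 40 N, if the wrist force passes 120 N, or if a joint passes its speed limit or range.

### The arm

A 7-joint arm with a two-finger parallel gripper is mounted at the origin on a cart in front of the work surface, level with it; the furniture and walls round the work are solid. World frame = base frame: x ahead of the robot, y to its left, z up, the work surface at z = 0. Lengths are in m, angles in rad, forces in N, time in s.
With the tool pointing down it reaches from about 0.4 to 0.9 m from the base axis. Payload 5.6 kg.
Tool frame: the origin (TCP) lies midway between the tips of the shut fingers; the grasp point (between the pads) lies 19 mm behind it; z points along the fingers, y is the line along which they close (so a half turn about z gives the same grasp; the last joint's range is limited). The gripper opens to 92 mm and grips with 3 to 60 N. Pads are 20 mm wide; open, the fingers measure 128 mm over their backs; the gripper's body (75 mm by 189 mm) begins 69 mm behind the grasp point.
Start: joints at [1.099, 0.468, -0.012, 1.603, 0.006, 1.071, -0.056], TCP at [0.27, -0.591, 0.215] pointing down, gripper open.
Joint ranges: [-2.53, 2.53], [-0.31, 2.02], [-1.57, 1.55], [0.28, 2.44], [-1.29, 4.43], [0.15, 1.84], [-2.92, 2.92]. Speed limits (rad/s): [2.57, 2.57, 3.14, 3.14, 3.14, 3.14, 3.14].

### API

Orientations are given as a 3x3 rotation matrix whose columns are the frame's x, y, z axes.
In Python, from station import env, effector, solver, viewer, workorder, search_frame, tip_of gives the robot as it stands. Calls block until the motion is done:
- env.reach(position, orientation): joint-space move of the TCP to a pose.
- env.movel(position, frame=None, rate=0.15): straight line of the TCP; frame=None keeps the orientation; rate is the mean speed in m/s.
- env.goto_joints(angles): joint-space move.
- effector.release() and effector.grasp(squeeze=None): open the fingers fully, or close them until they stop; squeeze is the grip in N (None keeps the last).
- env.pause(seconds).
- solver.inverse_kinematics(position, orientation): joint angles nearest the present ones, or None.
- env.sense(): the state.
- viewer.read_camera(name): name is "scene" or "top" or "wrist"; returns (picture, depth): 480x640x3 uint8, red, green, blue; 480x640 float32, m along the optical axis (not along the pixel's ray), 0 where there is no reading.
- viewer.camera_info(name): a dict with "intrinsics" (3x3 intrinsics, pixels), "eye" and "rotation" of the camera in the world; the wrist camera has in their place "T_tool_cam" (4x4, takes a point from camera to tool coordinates, whose origin is the TCP and whose axes are the flange's). Camera axes: x right, y up, looking along -z (the intrinsics and any distortion apply to the point x, -y, -z); pixel columns grow to the right and rows downward; lengths in m; the calibration is good to about 2 mm. A picture is of the moment at which its call begins: read the wrist's pose just before it. camera_info takes no time and is no camera call.
A pose or a line that the arm cannot do raises env.PlanningError and nothing moves.
- workorder.finish_job(): hands the job in; it is judged then, once.
Trained networks look in the newest picture that a camera, given by its name, has taken for a name from the list of things; names that differ only in an ending like _2 or _b are one class to them, and where a whole thing is asked for, a point or a joint stands for the part that bears it (a point fixed in the world has none). Each returns a list of dicts, best first, with "score" (0 to 1); they miss things now and then, are a little off and sometimes report something else, mostly with a low value. They report only what shows in the picture. A call takes as long as a camera call. They do not tell look-alikes from the thing itself.
- search_frame(camera, name): "at" ([x, y, z] in m, in world coordinates, good to about 4 mm: the middle of the surface that is visible of it).
- tip_of(camera, name): "at" ([x, y, z] in m, in world coordinates, good to about 4 mm: a listed point, or the origin of a listed thing).
The state is a dict: "t": time; "joint_positions": joint angles; "joint_velocities": joint speeds; "tau": joint torques, N m; "ee_pos": TCP position; "tcp_rot": TCP orientation; "wrist_force": force on the tool from outside, world axes, zero at the start; "moment": the same for the moment, N m; "gripper_width": finger opening in m; "grasp_force": force on a finger pad.
Only numpy, scipy, OpenCV 4.12 (cv2) and the standard library are available. Lean on these libraries where they do the work, as an engineer would, in place of code of your own. Each camera call takes 0.05 s, during which the arm holds its last target. There are 200 camera calls.

## Working session

There is one attempt and no reset: what is moved stays moved. The work goes in short steps, each a Python script; the robot and the scene stay as the last script left them, time stands still between calls to the robot, and variables do not carry over. Pictures are saved under pics/ and viewed, at most 10 in all, crops included, and the job is handed in when it is done.

```bash
mkdir -p pics; ls; python3 - <<'E'
from station import env, effector, solver, viewer, search_frame, tip_of
import cv2,numpy as np
for c in ("scene","top"):
    p,d=viewer.read_camera(c); cv2.imwrite(f"pics/{c}0.png",p[...,::-1])
    i=viewer.camera_info(c); print(c,{k:np.round(np.array(v),3).tolist() for k,v in i.items() if not isinstance(v,str)})
    for n in ("pedestal","egg_cup","egg"):
        print(n,"S",[(np.round(r["at"],3).tolist(),round(r["score"],2)) for r in search_frame(c,n)],"T",[(np.round(r["at"],3).tolist(),round(r["score"],2)) for r in tip_of(c,n)])
s=env.sense();print(s["t"],s["ee_pos"],s["tcp_rot"],s["gripper_width"])
print(viewer.camera_info("wrist"))
E
```

```text
pics
scene {'intrinsics': [[566.399, 0.0, 322.219], [0.0, 566.399, 243.468], [0.0, 0.0, 1.0]], 'eye': [-0.041, 0.459, 0.724], 'rotation': [[-0.49, 0.625, -0.608], [-0.872, -0.361, 0.332], [-0.012, 0.693, 0.721]]}
pedestal S [([0.418, 0.015, 0.03], 0.95), ([0.486, 0.098, 0.014], 0.88)] T [([0.51, 0.097, 0.001], 0.91), ([0.423, 0.008, -0.001], 0.75)]
egg_cup S [([0.482, 0.234, 0.014], 0.86), ([0.56, 0.195, 0.02], 0.81), ([0.493, 0.121, 0.064], 0.78)] T [([0.481, 0.233, -0.001], 0.78), ([0.56, 0.195, 0.001], 0.74), ([0.507, 0.111, 0.048], 0.61), ([0.386, 0.325, 0.0], 0.6)]
egg S [([0.494, 0.121, 0.097], 0.85)] T [([0.505, 0.114, 0.061], 0.96)]
top {'intrinsics': [[555.05, 0.0, 313.1], [0.0, 555.05, 237.857], [0.0, 0.0, 1.0]], 'eye': [0.31, 0.159, 1.185], 'rotation': [[-0.029, 0.984, -0.178], [-0.999, -0.031, -0.007], [-0.012, 0.177, 0.984]]}
pedestal S [([0.506, 0.083, 0.043], 0.87), ([0.416, 0.003, 0.035], 0.84)] T [([0.508, 0.096, -0.001], 0.8), ([0.419, 0.004, 0.003], 0.74)]
egg_cup S [([0.503, 0.115, 0.077], 0.64), ([0.483, 0.234, 0.013], 0.64)] T [([0.481, 0.232, -0.003], 0.78), ([
[... 170 characters left out ...]
 [[ 9.09482565e-01  4.15742063e-01 -1.71096257e-05]
 [ 4.15742061e-01 -9.09482564e-01 -7.13043998e-05]
 [-4.52051445e-05  5.77369173e-05 -9.99999997e-01]] 0.09145695506211608
{'intrinsics': array([[427.55122658,   0.        , 322.41547227],
       [  0.        , 427.55122658, 236.94293526],
       [  0.        ,   0.        ,   1.        ]]), 'T_tool_cam': array([[ 1.08534008e-04,  9.56081608e-01,  2.93100574e-01,
         8.32356921e-02],
       [ 9.99999742e-01, -3.11701643e-04,  6.46461471e-04,
        -9.36051930e-04],
       [ 7.09429853e-04,  2.93100428e-01, -9.56081396e-01,
        -1.71377066e-01],
       [ 0.00000000e+00,  0.00000000e+00,  0.00000000e+00,
         1.00000000e+00]])}
```

View pics/scene0.png

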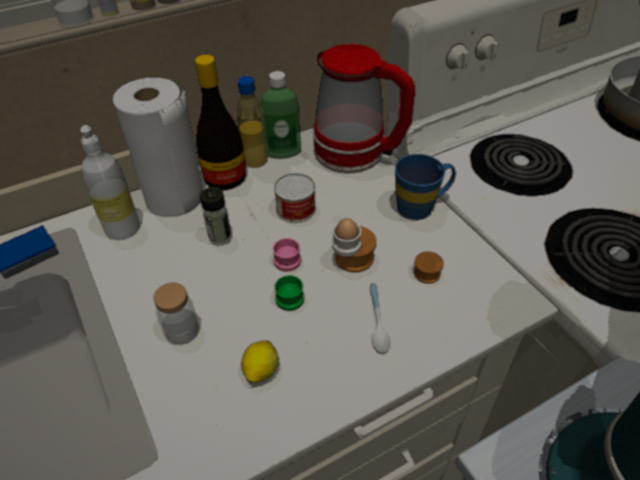

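View pics/top0.png

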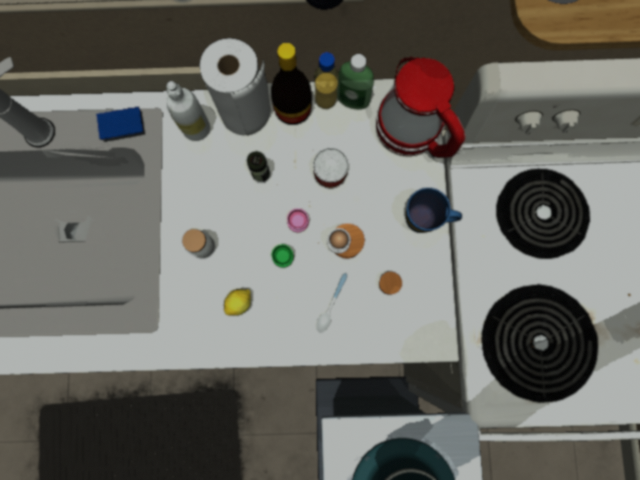

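The scene view shows the white cup with the egg at about (347,240), standing on the larger pedestal at (357,250). In the top view they are at (339,240) and (350,240). The cup is off-centre towards +y by about 19 mm, and the smaller pedestal at (428,267) and the green and pink cups are decoys. Next I'll hover behind the cup with a tilted tool and measure from the wrist camera.

```bash
cat > h.py <<'E'
from station import env, effector, solver, viewer, workorder, search_frame, tip_of
import cv2, numpy as np
from scipy.optimize import least_squares
def rot(u, tilt=np.radians(15)):
    u=np.r_[np.array(u[:2])/np.hypot(*u[:2]),0]; up=np.array([0,0,1.])
    z=np.sin(tilt)*u-np.cos(tilt)*up; x=np.cos(tilt)*u+np.sin(tilt)*up
    return np.c_[x,np.cross(z,x),z]
def cloud():
    s=env.sense(); p,d=viewer.read_camera("wrist"); i=viewer.camera_info("wrist")
    K,T=i["intrinsics"],i["T_tool_cam"]; v,u=np.mgrid[:480,:640]
    c=np.stack([(u-K[0,2])*d/K[0,0],-(v-K[1,2])*d/K[1,1],-d],-1)
    w=(c@T[:3,:3].T+T[:3,3])@s["tcp_rot"].T+s["ee_pos"]; w[d==0]=np.nan
    return p,w
def circle(w,mask,c0,r):
    """outer circle of known radius: largest-extent points per bearing, robust fit of the centre"""
    P=w[mask][:,:2]; c=np.array(c0,float)
    for _ in range(4):
        q=P-c; R=np.hypot(*q.T); a=np.arctan2(q[:,1],q[:,0]); b=((a+np.pi)/(2*np.pi)*72).astype(int)
        k=[np.where(b==j)[0] for j in range(72)]
        E=np.array([P[j[np.argsort(R[j])[-2]]] for j in k if len(j)>3])
        E=E[abs(np.hypot(*(E-c).T)-r)<.008]
        c=least_squares(lambda c:np.hypot(*(E-c).T)-r,c,loss="soft_l1",f_scale=.0008).x
    res=np.hypot(*(E-c).T)-r
    return c,len(E),np.median(abs(res))
def measure(name,ped=(.509,.0965),cup=(.509,.114)):
    p,w=cloud(); cv2.imwrite(f"pics/{name}.png",p[...,::-1])
    z=w[...,2]; dp=np.hypot(w[...,0]-ped[0],w[...,1]-ped[1]); dc=np.hypot(w[...,0]-cup[0],w[...,1]-cup[1])
    h,_=np.histogram(z[dp<.045],np.arange(.03,.112,.004)); print("zhist",h)
    A=circle(w,(abs(z-.045)<.005)&(dp<.046),ped,.036)
    B=circle(w,(z>.073)&(z<.084)&(dc<.035),cup,.0235)
    for n,q in(("ped",A),("cup",B)): print(n,np.round(q[0],4),q[1],round(q[2],5))
    print("off mm",np.round((B[0]-A[0])*1e3,1)); return A[0],B[0],p,w
E
python3 - <<'E'
from h import *
effector.grasp(5)
R=rot((0,-1))
env.reach([.42,-.22,.28],R); env.reach([.509,.155,.165],R)
measure("w1"); s=env.sense(); print(s["t"],s["ee_pos"],s["gripper_width"],s["joint_positions"])
for n in("pedestal","egg_cup","egg"): print(n,[(np.round(r["at"],3).tolist(),round(r["score"],2)) for r in tip_of("wrist",n)])
E
```

```text
Traceback (most recent call last):
station.PlanningError: the arm cannot take that pose within its joint ranges
```

```bash
python3 - <<'E'
from h import *
print(env.sense()["t"])
for tl in (0,8,15):
  for a in range(0,360,30):
    u=(np.cos(np.radians(a)),np.sin(np.radians(a)))
    o=[solver.inverse_kinematics(np.array([.509,.0965,z])-.05*np.r_[u,0],rot(u,np.radians(tl))) for z in(.05,.165)]
    if all(x is not None for x in o): print(tl,a,np.round(o[1],2))
E
```

```text
2.0417
0 0 [ 0.27  0.3  -0.63  2.05  0.23  0.86 -2.06]
0 30 [ 0.31  0.3  -0.62  2.04  0.23  0.86 -1.48]
0 60 [ 0.34  0.33 -0.61  2.01  0.24  0.87 -0.92]
0 90 [ 0.37  0.38 -0.63  1.95  0.28  0.9  -0.41]
0 120 [ 0.39  0.44 -0.68  1.89  0.34  0.93  0.07]
0 150 [ 0.39  0.49 -0.75  1.84  0.4   0.97  0.52]
0 180 [ 0.39  0.53 -0.82  1.81  0.46  0.99  0.96]
0 210 [ 0.61  0.84 -1.32  1.81  0.87  1.23  1.12]
0 240 [ 0.59  0.81 -1.32  1.84  0.85  1.21  1.6 ]
0 270 [ 0.59  0.76 -1.32  1.89  0.82  1.17  2.11]
0 300 [-1.23  0.47  1.13  2.05 -0.53  0.95 -2.43]
0 330 [ 0.14  0.3  -0.53  2.02  0.2   0.86 -2.6 ]
8 0 [ 0.37  0.25 -0.75  2.14  0.33  0.71 -2.17]
8 30 [ 0.42  0.24 -0.67  2.13  0.17  0.69 -1.41]
8 60 [ 0.42  0.29 -0.6   2.07  0.07  0.75 -0.73]
8 90 [ 0.44  0.37 -0.61  1.96  0.1   0.85 -0.2 ]
8 120 [ 0.45  0.48 -0.68  1.85  0.2   0.97  0.23]
8 150 [ 0.43  0.57 -0.78  1.75  0.33  1.09  0.6 ]
8 180 [ 0.36  0.61 -0.79  1.71  0.41  1.16  1.01]
8 210 [ 0.45  0.76 -1.11  1.7   0.69  1.29  1.24]
8 240 [ 0.49  0.88 -1.33  1.76  0.9   1.4   1.54]
8 270 [ 0.49  0.8  -1.32  1.86  0.91  1.32  2.  ]
8 300 [-1.44  0.64  1.36  2.08 -0.62  0.95 -2.39]
8 330 [ 0.28  0.31 -0.78  2.09  0.46  0.81 -2.88]
15 0 [ 0.42  0.2  -0.81  2.22  0.44  0.58 -2.28]
15 30 [ 0.49  0.19 -0.7   2.21  0.07  0.53 -1.28]
15 60 [ 0.5   0.26 -0.59  2.12 -0.12  0.66 -0.5 ]
15 90 [ 0.52  0.39 -0.61  1.96 -0.06  0.84 -0.02]
15 120 [ 0.51  0.53 -0.7   1.8   0.1   1.02  0.33]
15 150 [ 0.44  0.63 -0.76  1.68  0.25  1.19  0.67]
15 180 [ 0.33  0.68 -0.78  1.61  0.38  1.29  1.03]
15 210 [ 0.39  0.84 -1.11  1.61  0.7   1.45  1.23]
15 240 [ 0.41  0.94 -1.33  1.69  0.93  1.57  1.5 ]
15 270 [ 0.4   0.85 -1.32  1.83  0.98  1.46  1.92]
15 300 [ 0.46  0.7  -1.32  1.99  0.99  1.27  2.38]
15 330 [-1.28  0.22  0.91  2.23  0.06  0.62 -2.53]
```

```bash
python3 - <<'E'
from h import *
def ok(p,u,t=0): 
    q=solver.inverse_kinematics(np.array(p),rot(u,np.radians(t))); return q
for p,u,t in (([.42,-.25,.27],(0,1),0),([.45,0.,.27],(-1,.0),0),([.50,.155,.25],(-.0,-1),15)):
    q=ok(p,u,t); print(p,None if q is None else np.round(q,2))
    if q is None: break
    env.reach(p,rot(u,np.radians(t))); s=env.sense(); print(s["t"],np.round(s["ee_pos"],3))
else:
    env.movel([.509,.155,.165])
    measure("w1"); s=env.sense(); print(s["t"],s["ee_pos"],s["gripper_width"],s["joint_positions"])
    for n in("pedestal","egg_cup","egg"): print(n,[(np.round(r["at"],3).tolist(),round(r["score"],2)) for r in tip_of("wrist",n)])
E
```

```text
[0.42, -0.25, 0.27] [ 0.83  0.17 -0.4   1.9   0.07  1.09  0.4 ]
3.45 [ 0.42  -0.252  0.27 ]
[0.45, 0.0, 0.27] [ 0.63  0.13 -0.75  1.97  0.1   1.08  1.41]
4.4417 [ 0.45  -0.002  0.27 ]
[0.5, 0.155, 0.25] [ 0.27  0.49 -1.03  1.77  0.62  1.36  2.19]
5.2167 [0.5   0.153 0.249]
zhist [   0    0    0 1662 2799    0    0    0    9  106  213  225  893  213
  241  397  542  657  639    8]
ped [0.5103 0.0952] 53 0.00038
cup [0.506  0.1143] 72 0.00071
off mm [-4.3 19.1]
5.9833 [0.50953548 0.15522517 0.16605096] 0.0006332369475911268 [ 0.20957666  0.60105019 -0.95313125  1.82791754  0.7278566   1.23740007
  2.09618641]
pedestal [([0.511, 0.094, 0.003], 0.92), ([0.417, 0.005, 0.0], 0.7)]
egg_cup [([0.563, 0.199, 0.003], 0.93)]
egg [([0.509, 0.117, 0.053], 0.69)]
```

View pics/w1.png

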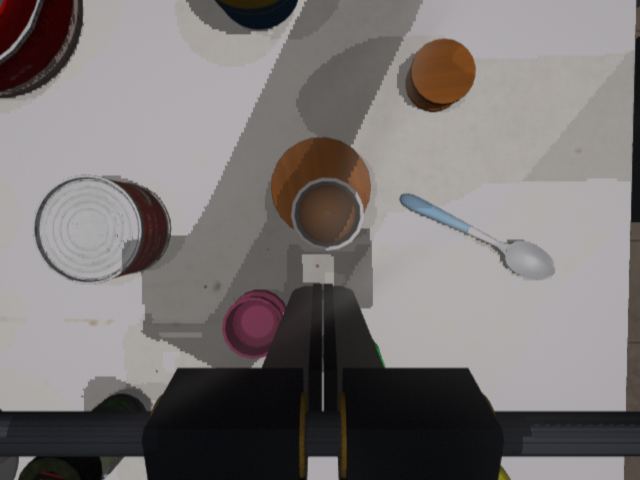

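The wrist view shows the pedestal disc at (321,188) and the cup rim at (327,213). This matches the fitted offset of (-4.3, +19.1) mm. I'll line the tool up with that direction, descend behind the cup, and push most of the way before measuring again.

```bash
python3 - <<'E'
from h import *
ped=np.array([.5103,.0952]); cup=np.array([.506,.1143])
d=ped-cup; d/=np.hypot(*d); R=rot(d,np.radians(10))
def line(back,z,rate): 
    env.movel(list(ped-d*back)+[z],R,rate)
env.reach(list(cup-d*.05)+[.13],R)
env.movel(list(cup-d*.05)+[.060],R,.1); env.pause(.2); s=env.sense(); print(s["t"],np.r_[cup-d*.05,.06]-s["ee_pos"])
env.movel(list(cup-d*.046)+[.0485],R,.05); env.pause(.2)
s=env.sense(); f0=s["wrist_force"]; print(np.round(s["ee_pos"],4),np.r_[cup-d*.046,.0485]-s["ee_pos"])
for b in (.056,.051,.046,.041):
    line(b,.0485,.03); s=env.sense(); print(b,round(s["t"],2),np.round(s["ee_pos"],4),np.round((ped-s["ee_pos"][:2])@d,4),np.round(s["wrist_force"]-f0,2))
    if np.hypot(*(s["wrist_force"]-f0)[:2])>6: print("force");break
measure("w2",ped,ped-d*.008)
E
```

```text
7.4583 [-4.13668152e-04 -9.83324548e-05 -5.72565571e-04]
[0.496  0.1593 0.0486] [-7.91167215e-05 -1.58235019e-04 -1.02382173e-04]
0.056 8.52 [0.4981 0.1495 0.0485] 0.0557 [ 0.35 -0.36  0.5 ]
0.051 8.83 [0.4992 0.1448 0.0485] 0.0508 [0.43 0.06 0.59]
0.046 9.15 [0.5003 0.1397 0.0485] 0.0456 [ 0.97 -0.62 -0.52]
0.041 9.47 [0.5014 0.1348 0.0485] 0.0406 [ 1.17  0.32 -0.01]
zhist [   0    0    0 3207 5783    0    0   31  488  496  649  841 3392  933
 1099 1609 2299 2882 3169  866]
ped [0.5103 0.0949] 54 0.00033
cup [0.5089 0.1033] 69 0.00051
off mm [-1.5  8.3]
```

```bash
python3 - <<'E'
from h import *
ped=np.array([.5103,.0952]); cup=np.array([.506,.1143])
d=ped-cup; d/=np.hypot(*d); R=rot(d,np.radians(10))
for b in (.037,.0335):
    env.movel(list(ped-d*b)+[.0485],R,.03); s=env.sense(); print(b,round(s["t"],2),np.round((ped-s["ee_pos"][:2])@d,4),np.round(s["wrist_force"],2))
A,B,*_=measure("w3",ped,ped-d*.001)
r=(A-B)@d; print("remaining along d",r)
if .0008<r<.004:
    b=.0335-r; env.movel(list(ped-d*b)+[.0485],R,.02)
    measure("w4",ped,ped)
env.movel(list(ped-d*.055)+[.049],R,.06)
env.movel(list(ped-d*.06)+[.165],R,.15)
env.pause(.3); measure("w5",ped,ped); print(env.sense()["t"])
E
```

```text
0.037 9.8 0.0367 [-0.03  0.21 -0.3 ]
0.0335 10.07 0.0331 [ 0.02  0.14 -0.12]
zhist [   0    0    0 2600 4725    0    1   38  643  498  640  832 3260  923
 1088 1635 2281 2904 3176  871]
ped [0.5104 0.0947] 64 0.00044
cup [0.5109 0.0961] 69 0.00049
off mm [0.4 1.5]
remaining along d 0.0013448701632158067
zhist [   0    0    0 2560 4650    0    1   26  242  448  663 1060 3465  950
 1074 1678 2286 2920 3064  842]
ped [0.5104 0.0947] 64 0.00042
cup [0.5111 0.0954] 69 0.00052
off mm [0.6 0.7]
zhist [   0    0    0 1476 2346    0    0    0   10  104  232  242  984  204
  262  420  584  693  698   14]
ped [0.5105 0.0946] 72 0.0006
cup [0.5112 0.0948] 72 0.00071
off mm [0.8 0.2]
12.225
```

View pics/w5.png

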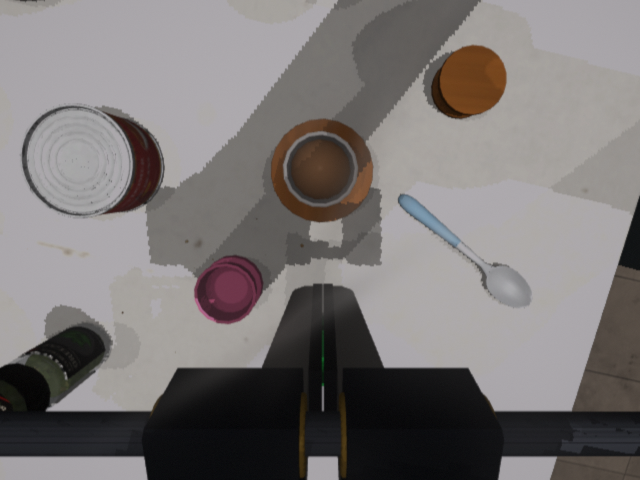

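The cup rim at (321,169) now sits in the middle of the pedestal disc at (322,170), with an even ring of wood all round. The measured offset is below 1 mm, the robot is clear of everything and the bystanders look undisturbed.

```bash
python3 -c "
from station import workorder
print(workorder.finish_job())"
```

```text
the job is handed in; nothing more can be done
None
```

The egg cup now stands in the middle of the pedestal, under 1 mm off-centre by the wrist camera, with the egg still in it and the pedestal not moved; I handed the job in at about 12 s of the 45 s allowed, and the hand-in gave no verdict.

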